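# Lay the spray can down in its rest

## Task

The tall spray can of fixative stands upright in the foot pocket of the wooden can rest. Without squeezing or lifting it, push it over with the fingers so that it pivots on the front edge of the pocket, and let it down gently and under control, never letting it drop, until it lies on its side in the cork-lined trough with its foot still at the pocket. Leave the jar, the cup and the carton standing where they are, and finish clear of everything.

Things in the scene. Friction and masses are not known exactly. Their poses are not given: they have to be found in the camera images.
- can_rest: Wooden rest for a spray can, 194 x 92 mm, fixed to the desk; its place and yaw vary. Origin at desk level under the centre of the foot pocket; the trough runs from the pocket along its own -x, z is up. Pocket 62 mm long, floor 40 mm above the desk, back wall (+x) 20 mm higher. A 10 mm step at x = -31 mm bounds it towards the trough. Upright cheeks 59 mm apart guide the can: 122 mm above the desk from x = 37 to -55 mm, then 100 mm to x = -120 mm.
- pocket_edge (a point): Middle of the top edge of that step, the stop on which the can pivots: 31 mm from the pocket's centre along the rest's -x, 50 mm above the desk.
- trough_end (a point): Middle of the far end of the trough's flat, cork-lined deck, 50 mm above the desk, 157 mm from the pocket's centre along the rest's -x. Rails along the deck, 50 mm apart inside, rise 12 mm above it. Past this end is only open desk: the lying can's cap end overhangs it by about 70 mm.
- spray_can: Spray can with white cap, loose, 216 mm high, 0.23 to 0.41 kg, mass centre half-way up. Body 56 mm across, cap (top 28 mm) 52 mm. Origin at the centre of its underside, z along the can to the cap. It starts upright within 3 mm of the pocket's centre. It overbalances when leaned about 15 degrees. Its foot may creep back up to 25 mm while it is let down. Lying, its origin is 78 mm above the desk.
- can_top (a point): Centre of the top face of the spray can's cap, on the can's axis 216 mm from its underside.
- pigment_jar: Bystander: clear jar with wooden lid, 59 mm in diameter, 88 mm high, loose on the desk beside the rest; origin at the centre of its underside.
- mix_cup: Bystander: small white mixing cup, 44 mm in diameter, 32 mm high, loose on the desk beside the rest; origin at the centre of its underside.
- ink_carton: Bystander: upright red and white carton, 26 x 42 mm, 88 mm high, loose on the desk beside the rest; origin at the centre of its underside.
There are look-alikes about, which are no part of the job. Of the things that look like the spray_can, the largest one is meant.

How it is judged:
By the outcome, as a careful person would: the job done as asked, in the order asked, and still so for the second after the job is handed in, with the robot touching nothing.
It also fails if it takes over 51 s, if anything falls off the work surface, if the arm or the gripper's body presses on something with over 40 N, if the wrist force passes 120 N, or if a joint passes its speed limit or range.

## Robot

A 6-joint arm with a two-finger parallel gripper is mounted at the origin on a cart in front of the work surface, level with it; the furniture and walls round the work are solid. World frame = base frame: x ahead of the robot, y to its left, z up, the work surface at z = 0. Lengths are in m, angles in rad, forces in N, time in s.
With the tool pointing down it reaches from about 0.2 to 0.875 m from the base axis. Payload 3.4 kg.
Tool frame: the origin (TCP) lies midway between the tips of the shut fingers; the grasp point (between the pads) lies env.grasp_offset behind it (env.grasp_offset is the distance from the TCP to the grasp point, in m); z points along the fingers, y is the line along which they close (so a half turn about z gives the same grasp; the last joint's range is limited). The gripper opens to 94 mm and grips with 3 to 60 N. Pads are 16 mm wide; open, the fingers measure 119 mm over their backs; the gripper's body (75 mm by 177 mm) begins 78 mm behind the grasp point.
Start: joints at [1.044, 0.276, 1.505, -0, 1.361, -0.121], TCP at [0.227, 0.528, 0.179] pointing down, gripper open.
Joint ranges: [-2.89, 2.89], [-0.75, 2.08], [0.22, 2.7], [-1.18, 4.32], [0.11, 2.71], [-2.7, 2.7]. Speed limits (rad/s): [2.57, 2.57, 3.14, 3.14, 3.14, 3.14].

## Interface

Orientations are given as a unit quaternion [w, x, y, z].
In Python, from workcell import env gives the robot as it stands.
- The arm moves only by the shell command python3 -m crank 'ROWS'. ROWS is JSON, a list of rows, each an object of numbers: "x", "y", "z": the shift along the tool's x, y, z in cm; "ax", "ay", "az": the turn, a rotation vector about the tool's x, y, z in degrees; "fingers": the finger opening in cm, from 0 to 9.4. A call has 1 to 8 rows; each row shifts and turns the commanded pose from where the row before left it, along the tool's axes as they then stand; what a row does not reach is not made up. A row lasts 1/8 s, in which the tool goes at most 62.5 mm and 10.7 degrees, less where a joint would pass 70% of its speed; a pose out of reach is approached as far as the arm can. A call with a gripper value outside its range is refused whole. The fingers move at their own pace and stop on an object; the grip force is fixed at half the most. Time passes only in rows, so rows that do not move let the fingers close. It gives the time, the measured TCP pose, the force, the opening and the grip force at its end, in the units of the state.
- env.read_state(): the state, without advancing time (a new reading comes with each control period).
- env.camera(name): name is "scene" or "top" or "wrist"; returns the picture (480x640x3 uint8, red, green, blue); there is no depth.
- env.camera_model(name): a dict with "fx", "fy", "cx", "cy" (pixels), "k1" (the pictures are not rectified: a ray, as slopes to the right and down, at radius r is drawn at 1 + k1 r^2 times it, then the intrinsics apply), "rvec" (rotation vector, rad) and "tvec" (3), from world to camera coordinates, as OpenCV has them. Camera axes: x right, y down, z forward; pixel columns grow to the right and rows downward; lengths in m; the calibration is good to about 2 mm. A picture is of the moment at which its call begins: read the wrist's pose just before it. camera_model takes no time and is no camera call; for the wrist camera it gives the pose at the moment of the call.
- env.finish_job(): hands the job in; it is judged then, once.
The state is a dict: "time": time; "joint_positions": joint angles; "joint_vel": joint speeds; "tau": joint torques, N m; "position": TCP position; "ee_rot": TCP orientation; "contact_force": force on the tool from outside, world axes, zero at the start; "moment": the same for the moment, N m; "grip_width": opening from 0.0 (shut) to 1.0 (fully open); "gripper_force": force on a finger pad.
Only numpy, scipy, OpenCV 4.12 (cv2) and the standard library are available. Lean on these libraries where they do the work, as an engineer would, in place of code of your own. Each camera call takes 0.05 s, during which the arm holds its last target. There are 200 camera calls.

## Working session

There is one attempt and no reset: what is moved stays moved. The work goes in short steps, Python scripts to look and compute and a shell command to move; the robot and the scene stay as the last step left them, time stands still between calls to the robot, and variables do not carry over. Pictures are saved under pics/ and viewed, at most 10 in all, crops included, and the job is handed in when it is done.

```bash
ls; mkdir -p pics
python3 - <<'E'
from workcell import env
import cv2
for n in("scene","top"):
    cv2.imwrite(f"pics/{n}0.png",env.camera(n)[:,:,::-1]); print(n,env.camera_model(n))
s=env.read_state();print(s,env.grasp_offset)
E
```

```text
pics
scene {'fx': 608.509028402266, 'fy': 608.509028402266, 'cx': 324.3138164593402, 'cy': 234.51034113315725, 'k1': -0.2042024134262006, 'rvec': array([ 0.85407771, -2.18367602,  1.45618606]), 'tvec': array([0.38780182, 0.31491639, 1.02442251])}
top {'fx': 513.2635592210337, 'fy': 513.2635592210337, 'cx': 321.46523202520996, 'cy': 238.13528848580182, 'k1': -0.061710599636022496, 'rvec': array([ 2.15385335, -2.1625318 ,  0.17791312]), 'tvec': array([-0.00264951,  0.57211432,  1.05220288])}
{'time': 0.1, 'joint_positions': array([ 1.04398725e+00,  2.76508663e-01,  1.50596575e+00, -2.07943290e-06,
        1.36067256e+00, -1.21025874e-01]), 'joint_vel': array([-0.00083418,  0.00099055, -0.00350737,  0.00036118, -0.00148739,
        0.00102743]), 'tau': array([ 9.21487881e-04, -4.05454087e+01, -2.37779689e+01,  7.00780679e-02,
        2.98978994e-02, -2.66470443e-05]), 'position': array([0.22672943, 0.52784302, 0.17832068]), 'ee_rot': array([-2.46391758e-04,  2.01502182e-01,  9.79487757e-01, -7.37064904e-04]), 'contact_force': array([-0.11557851, -0.49375198, -1.49447599]), 'moment': array([-0.03569587,  0.04772905,  0.0343068 ]), 'gripper_force': 0.0, 'grip_width': 1.0015370811156654} 0.0188
```

View pics/scene0.png

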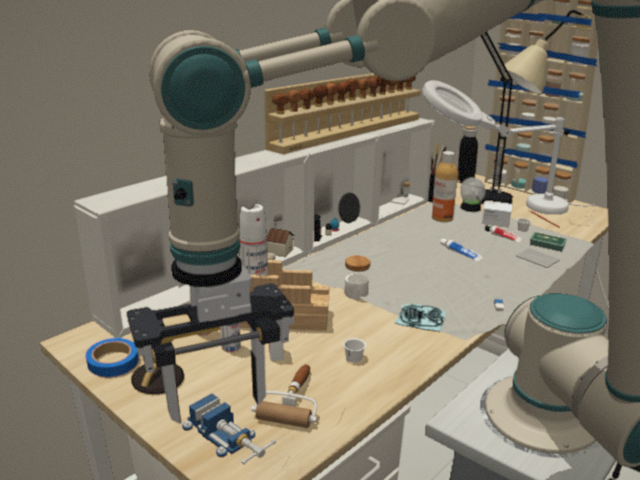

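View pics/top0.png

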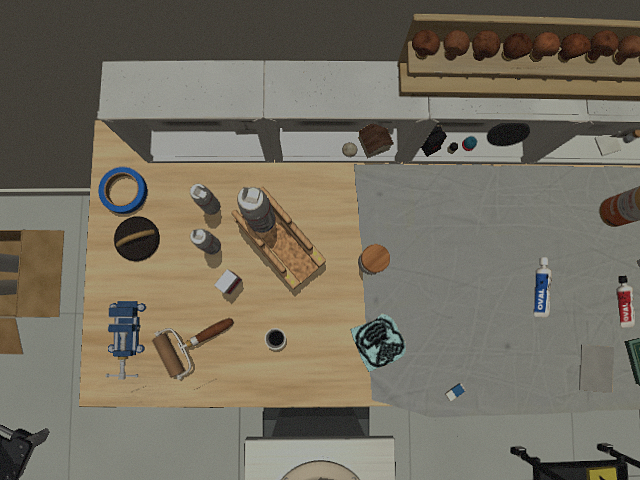

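The big can in the rest (top view, about (255,200)) is the one meant. The look-alikes at (203,197) and (205,240) are much smaller and stand on the desk. I'll confirm this in an enlarged crop.

```bash
cat > h.py <<'E'
import numpy as np, cv2
from workcell import env
from scipy.spatial.transform import Rotation as R
def ray(n,uv,m=None):
    m=m or env.camera_model(n)
    d=(np.array(uv,float)-[m['cx'],m['cy']])/[m['fx'],m['fy']]
    u=d.copy()
    for _ in range(20): u=d/(1+m['k1']*(u@u))
    Rm=cv2.Rodrigues(m['rvec'])[0]
    return -Rm.T@m['tvec'], Rm.T@np.array([*u,1])
def atz(n,uv,z):
    o,d=ray(n,uv); return o+d*(z-o[2])/d[2]
def proj(n,p):
    m=env.camera_model(n); c=cv2.Rodrigues(m['rvec'])[0]@np.array(p,float)+m['tvec']
    u=c[:2]/c[2]; u=u*(1+m['k1']*(u@u)); return u*[m['fx'],m['fy']]+[m['cx'],m['cy']]
E
python3 - <<'E'
from h import *
im=cv2.imread('pics/top0.png')[165:315,180:380]
cv2.imwrite('pics/crop.png',cv2.resize(im,None,fx=4,fy=4,interpolation=cv2.INTER_CUBIC))
print(proj('top',env.read_state()['position']),proj('scene',env.read_state()['position']))
E
```

```text
[ 28.0189394 418.1608215] [218.7985117  425.67361829]
```

View pics/crop.png

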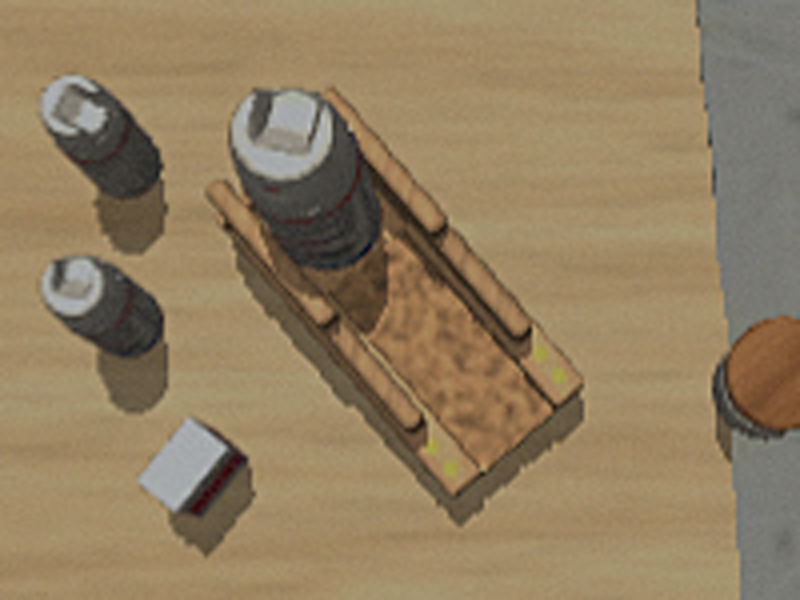

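```bash
cat > m.py <<'E'
from h import *
from scipy.optimize import least_squares
c=lambda u,v:(np.array([u,v])+.0)/4+[180,165]
# rest-frame point -> crop pixel
P=[((-.157,.025,.050),(484,472)),((-.157,-.025,.050),(553,410)),((-.157,.046,.062),(455,494)),((-.157,-.046,.062),(582,384))]
def w(q,p):
    s,k=np.sin(q[2]),np.cos(q[2]); return np.array([q[0]+k*p[0]-s*p[1],q[1]+s*p[0]+k*p[1],p[2]])
P2=P+[((.037,.035,.122),(211,185)),((.037,-.035,.122),(329,90)),((-.055,.035,.122),(333,322)),((-.055,-.035,.122),(443,230)),((-.12,.035,.1),(420,430)),((-.12,-.035,.1),(525,335))]
f=lambda q:np.ravel([proj('top',w(q,p))-c(*u) for p,u in P2])
r=least_squares(f,[.5,.1,.8],loss='soft_l1'); q=r.x
print('rest',q,np.degrees(q[2]));print(f(q).reshape(-1,2).round(1))
if __name__=='__main__':
    print('can top',atz('top',c(283,135),.256), 'scene cap px check',proj('scene',w(q,(0,0,.256))),proj('top',w(q,(0,0,.256))))
    for n,p,z in [('jar',(375,257.5),.088),('cup',(276,339),.032),('carton',c(187,466),.088),('small1',c(72,105),.12),('small2',c(72,285),.12)]: print(n,atz('top',p,z).round(3))
    print('trough end',w(q,(-.157,0,.05)),'far end',w(q,(-.25,0,.05)))
    np.save('q.npy',q)
E
python3 m.py
```

```text
rest [0.61119198 0.12083997 0.70428908] 40.352791781659384
[[ 0.1  0.5]
 [ 1.1  0.4]
 [-0.5  1.3]
 [ 1.6 -0.1]
 [ 0.5 -1. ]
 [-1.8  0.4]
 [-0.3 -0.2]
 [-0.6 -0. ]
 [-0.2 -1.2]
 [ 0.3 -0.1]]
can top [0.61013688 0.12142466 0.256     ] scene cap px check [253.21769306 206.82850641] [251.09901553 198.14987844]
jar [ 0.525 -0.112  0.088]
cup [0.361 0.091 0.032]
carton [0.478 0.187 0.088]
small1 [0.656 0.243 0.12 ]
small2 [0.565 0.24  0.12 ]
trough end [0.49154666 0.01918369 0.05      ] far end [ 0.42067396 -0.04103309  0.05      ]
```

The crop confirms it: the large can stands in the rest's pocket, cap at crop (283,135), i.e. px (251,199). Its top measures (0.610, 0.121, 0.256), right over the fitted pocket centre (0.611, 0.121), yaw 40.4°. The first move is to raise the arm and turn so the closing axis lies along the rest.

```bash
python3 -m crank '[{"z":-5.5,"az":6.6},{"z":-5.5,"az":6.6},{"z":-5.5,"az":6.6},{"z":-5.5,"az":6.6},{"x":-5},{"x":-5},{"x":-5},{"x":-5}]'; python3 -c "
from h import *
s=env.read_state();print(s['joint_positions'])
print(atz('top',(255,163),0),[atz('top',(255,y),z).round(3) for y in(118,) for z in(.1,.2,.25,.3)], [proj('scene',(0.76,.25,z)) for z in (0,.1,.2,.3)])"
```

```text
[ 1.04398725e+00  2.76508663e-01  1.50596575e+00 -2.07943290e-06
  1.36067256e+00 -1.21025874e-01]
[0.74945784 0.14309324 0.        ] [array([0.817, 0.134, 0.1  ]), array([0.778, 0.123, 0.2  ]), array([0.758, 0.117, 0.25 ]), array([0.739, 0.111, 0.3  ])] [array([167.77679273, 314.11582272]), array([163.58701755, 273.53822686]), array([159.46446897, 230.2143907 ]), array([155.47913605, 184.1707229 ])]validation failed for argument at $[0]...
```

```bash
python3 -m crank '[{"ax":-9},{"ax":-9},{"ax":-9},{"ax":-9}]'; python3 -c "
from h import *
s=env.read_state();print(repr(s['joint_positions']),s['position'],s['ee_rot'])"
```

```text
array([ 1.04398725e+00,  2.76508663e-01,  1.50596575e+00, -2.07943290e-06,
        1.36067256e+00, -1.21025874e-01]) [0.22672943 0.52784302 0.17832068] [-2.46391758e-04  2.01502182e-01  9.79487757e-01 -7.37064904e-04]validation failed for argument at $[0]...
```

```bash
python3 -m crank '[{"x":0,"y":0,"z":-5.5,"ax":0,"ay":0,"az":6.6,"fingers":9.4},{"x":0,"y":0,"z":-5.5,"ax":0,"ay":0,"az":6.6,"fingers":9.4},{"x":0,"y":0,"z":-5.5,"ax":0,"ay":0,"az":6.6,"fingers":9.4},{"x":0,"y":0,"z":-5.5,"ax":0,"ay":0,"az":6.6,"fingers":9.4},{"x":-5,"y":0,"z":0,"ax":0,"ay":0,"az":0,"fingers":9.4},{"x":-5,"y":0,"z":0,"ax":0,"ay":0,"az":0,"fingers":9.4}]'; python3 -m crank --help | head -30; python3 -c "
from h import *
s=env.read_state();print(repr(s['joint_positions']),s['position'],s['ee_rot'])"
```

```text
time: 0.85
position: [0.2923, 0.4517, 0.3993]
ee_rot: [0.0, 0.419, 0.908, 0.0]
contact_force: [0.6, 0.4, -0.2]
grip_width: 0.998
gripper_force: 0.0
array([ 8.67263323e-01,  1.78757914e-01,  1.10902162e+00, -2.24895848e-04,
        1.85285329e+00,  1.61207284e-01]) [0.2923281  0.45172506 0.39932772] [2.32589147e-04 4.19052423e-01 9.07961907e-01 4.33451520e-04]invalid input: not JSON, or not a number
```

```bash
python3 -m crank '[{"x":-6,"y":0,"z":0,"ax":-9,"ay":0,"az":0,"fingers":9.4},{"x":-6,"y":0,"z":0,"ax":-9,"ay":0,"az":0,"fingers":9.4},{"x":-6,"y":0,"z":0,"ax":-9,"ay":0,"az":0,"fingers":9.4},{"x":-6,"y":0,"z":0,"ax":-9,"ay":0,"az":0,"fingers":9.4},{"x":-6,"y":0,"z":0,"ax":-9,"ay":0,"az":0,"fingers":9.4},{"x":-6,"y":0,"z":0,"ax":0,"ay":0,"az":0,"fingers":9.4},{"x":0,"y":0,"z":0,"ax":0,"ay":0,"az":0,"fingers":9.4}]';python3 -c "
from h import *
s=env.read_state();print(repr(s['joint_positions']),s['position'],s['ee_rot'])"
```

```text
time: 1.72
position: [0.5099, 0.1957, 0.3934]
ee_rot: [0.139, 0.395, 0.85, 0.318]
contact_force: [-0.0, -0.2, -0.1]
grip_width: 1.0
gripper_force: 0.0
array([-0.17679603, -0.1985096 ,  1.73203789,  0.58406943,  1.18515333,
       -0.98489437]) [0.50989179 0.19569278 0.39341153] [0.13921008 0.39478777 0.85049708 0.31846176]
```

```bash
cat > kin.py <<'E'
from h import *
from scipy.optimize import least_squares
J=[[1.04398725,.276508663,1.50596575,0,1.36067256,-.121025874],[.867263323,.178757914,1.10902162,-2.2e-4,1.85285329,.161207284],[-.17679603,-.1985096,1.73203789,.58406943,1.18515333,-.98489437]]
X=[[.22672943,.52784302,.17832068],[.2923281,.45172506,.39932772],[.50989179,.19569278,.39341153]]
Q=[[0,.201502,.979488,-.0005],[0.00023,.419052,.907962,.00043],[.13921,.394788,.850497,.318462]]
E=R.from_euler
def fk(j,k,s4=1):
    h,lat,L1,L2,o,Lt,a=k
    r=E('z',j[0]); p=r.apply([a,lat,h]); r=r*E('y',j[1]); p=p+r.apply([0,0,L1]); r=r*E('y',j[2]); p=p+r.apply([o,0,L2])
    r=r*E('z',s4*j[3])*E('y',j[4])*E('z',j[5]); p=p+r.apply([0,0,Lt]); return p,r*E('z',np.pi/2)
k=least_squares(lambda k:np.ravel([fk(j,k)[0]-x for j,x in zip(J,X)]),[.3,.07,.4,.4,0,.25,0]).x
lo=np.array([-2.89,-.75,.22,-1.18,.11,-2.7]);hi=np.array([2.89,2.08,2.7,4.32,2.71,2.7])
def ik(p,r,j0):
    s=least_squares(lambda j:np.r_[(fk(j,k)[0]-p)*10,(fk(j,k)[1].inv()*r).as_rotvec()],np.clip(j0,lo+.01,hi-.01),bounds=(lo,hi)); return s.x,np.linalg.norm(s.fun)
if __name__=='__main__':
    print(k)
    for j,x,q in zip(J,X,Q):
        p,r=fk(j,k); print((p-x)*1e3,(r.inv()*R.from_quat(np.roll(q,-1))).magnitude())
E
cat > plan.py <<'E'
from kin import *
q=np.load('q.npy'); 
def front(phi,tau,e,w,s,gap=0):   # TCP (rest x,z) with front finger face at gap from cap front corner, e from tip
    u=np.array([-np.sin(phi),np.cos(phi)]); n=np.array([np.cos(phi),np.sin(phi)])
    c=np.array([-.031,.050])+(.216-s)*u+.002*n
    t=np.array([np.sin(tau),-np.cos(tau)]); y=np.array([np.cos(tau),np.sin(tau)])
    return c+e*t+(w/2-gap)*y, c
def pose(xz,tau):
    x,z=xz; p=np.array([q[0]+np.cos(q[2])*x,q[1]+np.sin(q[2])*x,z])
    return p,E('z',q[2])*E('y',-tau)*R.from_matrix(np.array([[0,1,0],[1,0,0],[0,0,-1.]]).T)
if __name__=='__main__':
    j=J[2]
    for d in range(0,91,10):
        phi=np.radians(d); tau=np.radians(d*60/90); w=.06+.026*d/90; s=.010+.010*d/90
        xz,c=front(phi,tau,.030,w,s); p,r=pose(xz,tau); j,err=ik(p,r,j)
        y=np.array([np.cos(tau),np.sin(tau)]);t=np.array([np.sin(tau),-np.cos(tau)])
        low=xz-y*(w/2+.013); body=xz-.097*t-.0885*y; up=xz+y*w/2
        print(d,xz.round(3),p.round(3),'tipz',low.round(3),'body',body.round(3),'uptip clr',((up-c)@[np.cos(phi),np.sin(phi)]-.054).round(3),j.round(2),err.round(4))
E
python3 kin.py; python3 plan.py
```

```text
[ 1.36800452e-01  6.93986831e-02  6.29702137e-01  4.21099869e-01
  6.04004795e-02  4.16737243e-01 -3.70022512e-07]
[ 0.0003989  -0.00025837 -0.00017997] 0.0006847867917604648
[-0.00047871  0.00043385 -0.00018124] 8.208535787146102e-06
[-2.97937687e-05 -1.68109665e-04  3.59145114e-04] 6.7640055557391e-07
0 [0.001 0.226] [0.612 0.121 0.226] tipz [-0.042  0.226] body [-0.088  0.323] uptip clr 0.006 [ 0.08  0.33  1.31  0.    1.5  -0.62] 0.0
10 [-0.03   0.226] [0.588 0.101 0.226] tipz [-0.074  0.221] body [-0.129  0.312] uptip clr 0.007 [ 0.    0.23  1.47  0.08  1.36 -0.72] 0.0
20 [-0.06   0.221] [0.566 0.082 0.221] tipz [-0.105  0.21 ] body [-0.168  0.295] uptip clr 0.008 [-0.1   0.13  1.62  0.18  1.23 -0.85] 0.0
30 [-0.088  0.21 ] [0.544 0.064 0.21 ] tipz [-0.133  0.194] body [-0.204  0.271] uptip clr 0.008 [-0.23  0.06  1.76  0.31  1.12 -1.04] 0.0
40 [-0.114  0.195] [0.525 0.047 0.195] tipz [-0.157  0.173] body [-0.236  0.242] uptip clr 0.009 [-0.37  0.01  1.9   0.47  1.04 -1.28] 0.0
50 [-0.136  0.176] [0.508 0.033 0.176] tipz [-0.178  0.148] body [-0.263  0.208] uptip clr 0.009 [-0.53 -0.01  2.04  0.66  1.01 -1.57] 0.0
60 [-0.154  0.153] [0.494 0.021 0.153] tipz [-0.193  0.12 ] body [-0.284  0.171] uptip clr 0.008 [-0.7   0.02  2.17  0.85  1.01 -1.89] 0.0
70 [-0.167  0.128] [0.484 0.013 0.128] tipz [-0.204  0.09 ] body [-0.299  0.13 ] uptip clr 0.008 [-0.85  0.1   2.29  1.01  1.04 -2.23] 0.0
80 [-0.176  0.102] [0.477 0.007 0.102] tipz [-0.208  0.058] body [-0.307  0.089] uptip clr 0.007 [-0.98  0.24  2.4   1.14  1.07 -2.57] 0.0
90 [-0.18   0.074] [0.474 0.005 0.074] tipz [-0.208  0.026] body [-0.308  0.046] uptip clr 0.005 [-1.03  0.37  2.43  1.17  1.09 -2.7 ] 0.0849
```

The fitted kinematics match to under 1 mm. The lowering needs the gripper a half turn round, because otherwise j6 reaches its limit. So I'll untilt and flip it here, high up.

```bash
python3 -m crank '[{"x":0,"y":0,"z":0,"ax":9,"ay":0,"az":0,"fingers":9.4},{"x":0,"y":0,"z":0,"ax":9,"ay":0,"az":0,"fingers":9.4},{"x":0,"y":0,"z":0,"ax":9,"ay":0,"az":0,"fingers":9.4},{"x":0,"y":0,"z":0,"ax":9,"ay":0,"az":0,"fingers":9.4},{"x":0,"y":0,"z":0,"ax":9,"ay":0,"az":0,"fingers":9.4},{"x":0,"y":0,"z":0,"ax":0,"ay":0,"az":10,"fingers":9.4},{"x":0,"y":0,"z":0,"ax":0,"ay":0,"az":10,"fingers":9.4}]' >/dev/null
python3 -m crank '[{"x":0,"y":0,"z":0,"ax":0,"ay":0,"az":10,"fingers":9.4},{"x":0,"y":0,"z":0,"ax":0,"ay":0,"az":10,"fingers":9.4},{"x":0,"y":0,"z":0,"ax":0,"ay":0,"az":10,"fingers":9.4},{"x":0,"y":0,"z":0,"ax":0,"ay":0,"az":10,"fingers":9.4},{"x":0,"y":0,"z":0,"ax":0,"ay":0,"az":10,"fingers":9.4},{"x":0,"y":0,"z":0,"ax":0,"ay":0,"az":10,"fingers":9.4},{"x":0,"y":0,"z":0,"ax":0,"ay":0,"az":10,"fingers":9.4},{"x":0,"y":0,"z":0,"ax":0,"ay":0,"az":10,"fingers":9.4}]' >/dev/null
python3 -m crank '[{"x":0,"y":0,"z":0,"ax":0,"ay":0,"az":10,"fingers":9.4},{"x":0,"y":0,"z":0,"ax":0,"ay":0,"az":10,"fingers":9.4},{"x":0,"y":0,"z":0,"ax":0,"ay":0,"az":10,"fingers":9.4},{"x":0,"y":0,"z":0,"ax":0,"ay":0,"az":10,"fingers":9.4},{"x":0,"y":0,"z":0,"ax":0,"ay":0,"az":10,"fingers":9.4},{"x":0,"y":0,"z":0,"ax":0,"ay":0,"az":10,"fingers":9.4},{"x":0,"y":0,"z":0,"ax":0,"ay":0,"az":10,"fingers":9.4},{"x":0,"y":0,"z":0,"ax":0,"ay":0,"az":10,"fingers":9.4}]'
cat > rows.py <<'E'
# plan from the present state: waypoints (rest x,z,tau) -> tool-frame totals, and rest-frame readout
import sys
from plan import *
F=E('z',np.pi)
def rel(p0,r0,p1,r1): return r0.inv().apply(p1-p0)*100,np.degrees((r0.inv()*r1).as_rotvec())
def now():
    s=env.read_state(); p=np.array(s['position']); r=R.from_quat(np.roll(s['ee_rot'],-1))
    d=E('z',-q[2]).apply(p-np.array([q[0],q[1],0])); t=E('z',-q[2]).apply(r.apply([0,0,1]))
    f=E('z',-q[2]).apply(s['contact_force'])
    print('t%.2f'%s['time'],'rest xyz mm',(d*1e3).round(1),'tau',np.degrees(np.arctan2(t[0],-t[2])).round(1),'F',f.round(1),'M',np.round(s['moment'],2),'w',(s['grip_width']*94).round(1),'j',s['joint_positions'].round(2)); return p,r,d
def goal(x,z,tau): p,r=pose((x,z),np.radians(tau)); return p,r*F
E
python3 -c "
from rows import *
p,r,d=now(); print(rel(p,r,*goal(0.001,.33,0)))"
```

```text
time: 4.6
position: [0.5064, 0.2021, 0.3949]
ee_rot: [0.031, 0.909, -0.416, -0.021]
contact_force: [-0.3, -1.1, 0.5]
grip_width: 1.0
gripper_force: 0.0Traceback (most recent call last):
  File "<string>", line 3, in <module>
    p,r,d=now(); print(rel(p,r,*goal(0.001,.33,0)))
          ~~~^^
  File "rows.py", line 10, in now
    print('t%.2f'%s['time'],'rest xyz mm',(d*1e3).round(1),'tau',np.degrees(np.arctan2(t[0],-t[2])).round(1),'F',f.round(1),'M',np.round(s['moment'],2),'w',(s['grip_width']*94).round(1),'j',s['joint_positions'].round(2)); return p,r,d
                                                                                                                                                            ^^^^^^^^^^^^^^^^^^^^^^^^^^
AttributeError: 'float' object has no attribute 'round'
```

```bash
sed -i "s/(s\['grip_width'\]\*94).round(1)/round(s['grip_width']*94,1)/" rows.py; python3 -m crank '[{"x":0,"y":0,"z":0,"ax":0,"ay":0,"az":0,"fingers":9.4},{"x":0,"y":0,"z":0,"ax":0,"ay":0,"az":0,"fingers":9.4}]'>/dev/null
python3 -c "
from rows import *
p,r,d=now(); print(rel(p,r,*goal(0.001,.33,0)))"
```

```text
t4.85 rest xyz mm [-27.4 129.  395. ] tau -4.2 F [ 0.8 -0.5  0.6] M [0.07 0.06 0.02] w 94.2 j [ 0.27  0.24  1.04 -0.02  1.93  2.68]
(array([13.02675791, -3.09142383,  6.10870577]), array([4.22277717, 0.74698972, 0.92955515]))
```

```bash
python3 -m crank '[{"x":4.4,"y":-1,"z":0.5,"ax":2.1,"ay":0.4,"az":0,"fingers":9.4},{"x":4.4,"y":-1,"z":0.5,"ax":2.1,"ay":0.4,"az":0,"fingers":9.4},{"x":4.2,"y":-0.8,"z":0.5,"ax":0,"ay":0,"az":0.9,"fingers":9.4},{"x":0,"y":0,"z":2,"ax":0,"ay":0,"az":0,"fingers":9.4},{"x":0,"y":0,"z":2,"ax":0,"ay":0,"az":0,"fingers":9.4},{"x":0,"y":0,"z":0,"ax":0,"ay":0,"az":0,"fingers":9.4},{"x":0,"y":0,"z":0,"ax":0,"ay":0,"az":0,"fingers":9.4}]'>/dev/null
python3 -c "
from rows import *
p,r,d=now(); print(rel(p,r,*goal(0.001,.226,0)))
cv2.imwrite('pics/a1.png',env.camera('top')[110:310,150:400][:,:,::-1].repeat(3,0).repeat(3,1)[:600])"
```

```text
t5.72 rest xyz mm [  1.8  -1.4 338.9] tau 0.0 F [-0.5  0.2 -0.3] M [ 0.06  0.15 -0.01] w 93.8 j [ 0.08  0.32  1.06 -0.    1.76  2.52]
(array([-0.14918261,  0.08865238, 11.2890941 ]), array([-0.04176598, -0.07134115, -0.11632467]))
```

View pics/a1.png

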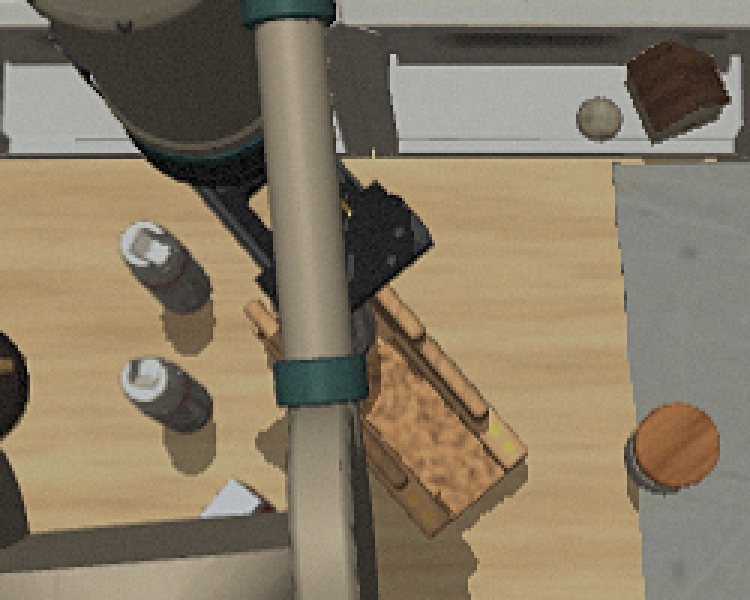

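The top view shows the gripper aligned over the can, hidden by the forearm. The trough lies down and to the right (420,450), and the jar lid at (678,445) is well clear. Next I'll descend with the fingers straddling the cap, then narrow them without touching.

```bash
python3 -m crank '[{"x":-0.15,"y":0.1,"z":3,"ax":0,"ay":0,"az":0,"fingers":9.4},{"x":0,"y":0,"z":3,"ax":0,"ay":0,"az":0,"fingers":9.4},{"x":0,"y":0,"z":3,"ax":0,"ay":0,"az":0,"fingers":9.4},{"x":0,"y":0,"z":2.3,"ax":0,"ay":0,"az":0,"fingers":9.4},{"x":0,"y":0,"z":0,"ax":0,"ay":0,"az":0,"fingers":6.4},{"x":0,"y":0,"z":0,"ax":0,"ay":0,"az":0,"fingers":6.4},{"x":0,"y":0,"z":0,"ax":0,"ay":0,"az":0,"fingers":6.4},{"x":0,"y":0,"z":0,"ax":0,"ay":0,"az":0,"fingers":6.4}]'>/dev/null
python3 -c "
from rows import *
now()
cv2.imwrite('pics/s1.png',env.camera('scene')[150:350,130:380][:,:,::-1].repeat(3,0).repeat(3,1))
cv2.imwrite('pics/w1.png',env.camera('wrist')[:,:,::-1])"
```

```text
t6.78 rest xyz mm [  0.9  -0.3 226.1] tau 0.1 F [-0.1 -0.8 -0.9] M [0.13 0.13 0.03] w 64.2 j [ 0.08  0.33  1.31 -0.    1.5   2.52]
```

View pics/s1.png

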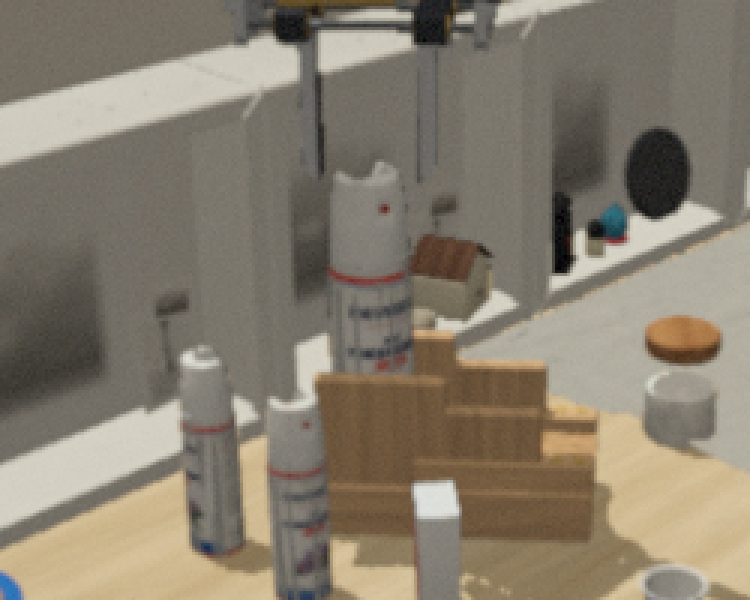

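View pics/w1.png

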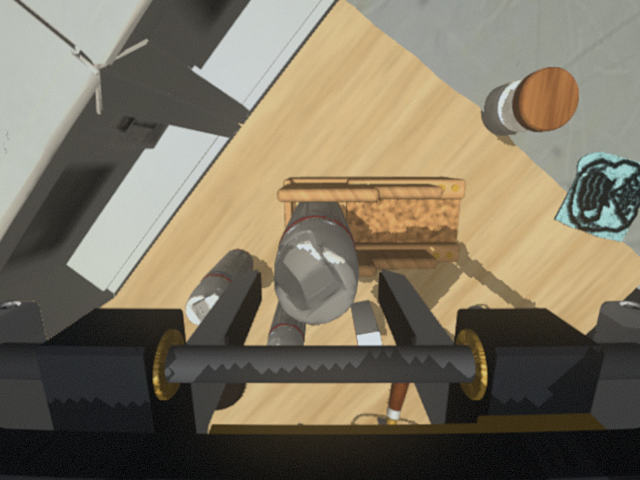

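The scene crop shows the can upright at crop (370,270), with the finger tips near (315,178) and (425,180). That is higher on the cap than I expected. The wrist view shows the cap at (318,285) and the tips at about (250,278) and (385,275). I'll triangulate the tips before pushing.

```bash
python3 -c "
from rows import *
p,r,d=now()
def tri(a,b):
    (o1,d1),(o2,d2)=ray('scene',a),ray('wrist',b)
    A=np.stack([d1,-d2],1); t=np.linalg.lstsq(A,o2-o1,rcond=None)[0]; x,y=o1+d1*t[0],o2+d2*t[1]
    return (E('z',-q[2]).apply((x+y)/2-[q[0],q[1],0])*1e3).round(1), np.linalg.norm(x-y)*1e3
print(tri((235,209),(250,276)),tri((271.5,210),(388,274)))
for y in (-.032,.032):
    P=p+r.apply([0,y,0]); print(y,proj('scene',P),proj('wrist',P), proj('wrist',p+r.apply([0,y,-.03])))
T=[q[0],q[1],.256];print('cap',proj('wrist',T),proj('scene',T))
print('scene cam',ray('scene',(320,240))[0],'wrist cam in tool',r.inv().apply(ray('wrist',(320,240))[0]-p))
"
```

```text
t6.88 rest xyz mm [ 6.000e-01 -1.000e-01  2.256e+02] tau 0.0 F [0.7 0.7 0.3] M [0.05 0.16 0.02] w 63.6 j [ 0.08  0.33  1.31 -0.    1.5   2.52]
(array([ 39.1,  -4.9, 248.7]), np.float64(2.4080214015468107)) (array([-36.2,  -5.6, 248.2]), np.float64(0.19114092488197582))
-0.032 [237.60855839 220.4607645 ] [269.97091661 270.53696557] [262.23110506 288.18801468]
0.032 [269.01880805 221.40190323] [372.82549427 270.6309572 ] [381.0488242  288.29639532]
cap [322.80076062 288.75389535] [253.21769306 206.82850641]
scene cam [-0.24903581  0.87787314  0.68287919] wrist cam in tool [ 0.06856816 -0.00103484 -0.20565802]
```

The open fingers' tips sit about 23 mm behind the TCP because of the linkage, so I'll go 25 mm deeper. Body clearance still holds. Now I'll work out the lowering rows from there.

```bash
cat > gen.py <<'E'
from rows import *
D=np.r_[np.arange(0,24,2),np.arange(24,84,2.5),np.arange(84,91.1,1.5)]
def P(d):
    phi=np.radians(d); tau=d*60/90; w=.064+.022*max(0,min(1,(d-20)/55)); s=.010+.010*d/90
    gap=np.interp(d,[0,10,20],[.006,.004,0]); over=.003*(d>90)
    xz,c=front(phi,np.radians(tau),.055,w,s,gap); return xz,tau,w,s
if __name__=='__main__':
    j=env.read_state()['joint_positions']; xz,tau,w,s=P(0); cp,cr=goal(*xz,tau); print('start',xz)
    for d in D[1:]:
        xz,tau,w,s=P(d); g=goal(*xz,tau); a,b=rel(cp,cr,*g)
        a=np.round(a*20)/20; b=np.round(b*5)/5
        cp,cr=cp+cr.apply(a/100),cr*R.from_rotvec(np.radians(b)); jn,err=ik(*g,j); 
        u=np.array([-np.sin(np.radians(tau)),np.cos(np.radians(tau))]);y=np.array([-u[1],u[0]])*-1
        print(f'{d:5.1f} y{a[1]:6.2f} z{a[2]:6.2f} ax{b[0]:5.1f} f{w*100:4.1f} | xz {np.round(xz*1e3,0)} tau {tau:.0f} bodyz {1e3*(xz+.097*u-.0885*y)[1]:.0f}', (jn.round(2),round(err,4)) if d%10==0 or d>88 else '',np.abs(a[0])>.05); j=jn
E
python3 -m crank '[{"x":0,"y":0,"z":1.3,"ax":0,"ay":0,"az":0,"fingers":6.4},{"x":0,"y":0,"z":1.2,"ax":0,"ay":0,"az":0,"fingers":6.4},{"x":0,"y":0,"z":0,"ax":0,"ay":0,"az":0,"fingers":6.4}]' >/dev/null; python3 -c "
from rows import *
now()"; python3 gen.py
```

```text
t7.25 rest xyz mm [ -0.6   0.7 198. ] tau -0.2 F [-1.1 -0.1 -0.2] M [0.07 0.11 0.04] w 63.9 j [ 0.08  0.34  1.36 -0.    1.44  2.52]
start [-0.003  0.201]
  2.0 y  0.55 z -0.05 ax  1.4 f 6.4 | xz [ -9. 201.] tau 1 bodyz 296  False
  4.0 y  0.55 z -0.00 ax  1.2 f 6.4 | xz [-14. 202.] tau 3 bodyz 294  False
  6.0 y  0.55 z -0.05 ax  1.4 f 6.4 | xz [-20. 201.] tau 4 bodyz 292  False
  8.0 y  0.55 z  0.00 ax  1.4 f 6.4 | xz [-25. 201.] tau 5 bodyz 290  False
 10.0 y  0.55 z -0.00 ax  1.2 f 6.4 | xz [-30. 201.] tau 7 bodyz 287 (array([0.  , 0.24, 1.51, 0.08, 1.3 , 2.42]), np.float64(0.0)) False
 12.0 y  0.50 z -0.00 ax  1.4 f 6.4 | xz [-35. 200.] tau 8 bodyz 284  False
 14.0 y  0.50 z  0.00 ax  1.4 f 6.4 | xz [-40. 199.] tau 9 bodyz 281  False
 16.0 y  0.50 z  0.00 ax  1.2 f 6.4 | xz [-45. 198.] tau 11 bodyz 277  False
 18.0 y  0.50 z  0.05 ax  1.4 f 6.4 | xz [-50. 197.] tau 12 bodyz 274  False
 20.0 y  0.50 z  0.00 ax  1.4 f 6.4 | xz [-55. 196.] tau 13 bodyz 270 (array([-0.09,  0.15,  1.65,  0.18,  1.18,  2.29]), np.float64(0.0)) False
 22.0 y  0.55 z  0.05 ax  1.2 f 6.5 | xz [-60. 194.] 
[... 1729 characters left out ...]
51 bodyz 89  False
 79.0 y  0.60 z  0.25 ax  1.6 f 8.6 | xz [-154.   90.] tau 53 bodyz 79  False
 81.5 y  0.60 z  0.30 ax  1.8 f 8.6 | xz [-156.   84.] tau 54 bodyz 69  False
 84.0 y  0.60 z  0.30 ax  1.6 f 8.6 | xz [-157.   77.] tau 56 bodyz 58  False
 85.5 y  0.35 z  0.20 ax  1.0 f 8.6 | xz [-157.   74.] tau 57 bodyz 52  False
 87.0 y  0.35 z  0.20 ax  1.0 f 8.6 | xz [-158.   70.] tau 58 bodyz 46  False
 88.5 y  0.30 z  0.15 ax  1.0 f 8.6 | xz [-158.   66.] tau 59 bodyz 40 (array([-1.  ,  0.45,  2.49,  1.32,  1.07,  0.23]), np.float64(0.0)) False
 90.0 y  0.35 z  0.20 ax  1.0 f 8.6 | xz [-158.   62.] tau 60 bodyz 34 (array([-1.01,  0.48,  2.51,  1.34,  1.08,  0.18]), np.float64(0.0)) False
```

```bash
python3 -m crank '[{"x":0,"y":0.25,"z":-0.3,"ax":0,"ay":0,"az":0,"fingers":6.4},{"x":0,"y":0.55,"z":-0.05,"ax":1.4,"ay":0,"az":0,"fingers":6.4},{"x":0,"y":0.55,"z":0,"ax":1.2,"ay":0,"az":0,"fingers":6.4},{"x":0,"y":0.55,"z":-0.05,"ax":1.4,"ay":0,"az":0,"fingers":6.4},{"x":0,"y":0.55,"z":0,"ax":1.4,"ay":0,"az":0,"fingers":6.4}]' >/dev/null; python3 -c "
from rows import *
p,r,d=now()
cv2.imwrite('pics/s2.png',env.camera('scene')[150:350,130:380][:,:,::-1].repeat(3,0).repeat(3,1))"
```

```text
t7.88 rest xyz mm [-24.7   0.  203.6] tau 5.5 F [ 0.7 -0.3  0.3] M [ 0.09  0.14 -0.01] w 64.0 j [0.02 0.25 1.48 0.06 1.33 2.45]
```

View pics/s2.png

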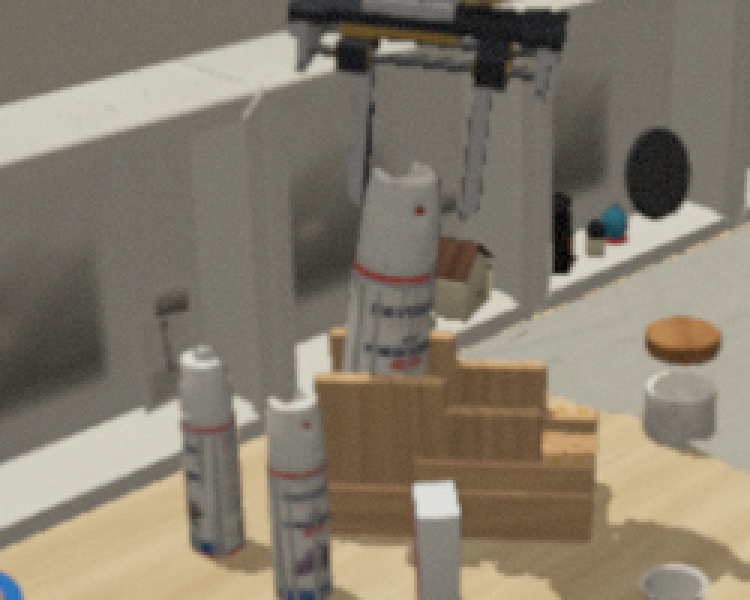

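The can leans about 8° against the back finger at crop (365,200), with a front gap of roughly 10 mm at (450,190). I'll narrow that slack without squeezing, then go slowly over the balance point.

```bash
python3 -m crank '[{"x":0,"y":0.3,"z":0,"ax":0.6,"ay":0,"az":0,"fingers":6.0},{"x":0,"y":0.25,"z":0,"ax":0.6,"ay":0,"az":0,"fingers":5.9},{"x":0,"y":0.25,"z":0,"ax":0.7,"ay":0,"az":0,"fingers":5.9},{"x":0,"y":0.25,"z":0,"ax":0.7,"ay":0,"az":0,"fingers":5.9}]'; python3 -c "
from rows import *
now()"; python3 -m crank '[{"x":0,"y":0.25,"z":0,"ax":0.7,"ay":0,"az":0,"fingers":5.9},{"x":0,"y":0.25,"z":0,"ax":0.7,"ay":0,"az":0,"fingers":5.9},{"x":0,"y":0.25,"z":0,"ax":0.6,"ay":0,"az":0,"fingers":5.9},{"x":0,"y":0.25,"z":0,"ax":0.6,"ay":0,"az":0,"fingers":5.9},{"x":0,"y":0.25,"z":0,"ax":0.7,"ay":0,"az":0,"fingers":5.9},{"x":0,"y":0.25,"z":0.05,"ax":0.7,"ay":0,"az":0,"fingers":5.9}]';  python3 -c "
from rows import *
now()"
```

```text
time: 8.43
position: [0.5847, 0.0985, 0.2019]
ee_rot: [-0.063, 0.905, -0.42, 0.03]
contact_force: [0.5, 0.3, -0.2]
grip_width: 0.625
gripper_force: 0.1
t8.43 rest xyz mm [-3.460e+01  1.000e-01  2.019e+02] tau 8.0 F [ 0.6 -0.  -0.2] M [-0.    0.13  0.  ] w 58.8 j [-0.02  0.22  1.54  0.1   1.28  2.4 ]
time: 9.18
position: [0.5734, 0.0889, 0.1991]
ee_rot: [-0.095, 0.902, -0.419, 0.044]
contact_force: [0.2, 0.1, 0.0]
grip_width: 0.622
gripper_force: 0.1
t9.18 rest xyz mm [-4.950e+01  1.000e-01  1.991e+02] tau 12.0 F [ 0.2 -0.   0. ] M [-0.03  0.24 -0.06] w 58.5 j [-0.07  0.17  1.62  0.16  1.2   2.32]
```

```bash
python3 -m crank '[{"x":0,"y":0.5,"z":0.05,"ax":1.4,"ay":0,"az":0,"fingers":6.0},{"x":0,"y":0.5,"z":0.1,"ax":1.2,"ay":0,"az":0,"fingers":6.2},{"x":0,"y":0.5,"z":0.1,"ax":1.4,"ay":0,"az":0,"fingers":6.4},{"x":0,"y":0.7,"z":0.1,"ax":1.6,"ay":0,"az":0,"fingers":6.6},{"x":0,"y":0.65,"z":0.05,"ax":1.8,"ay":0,"az":0,"fingers":6.8}]' >/dev/null; python3 -c "
from rows import *
now()
cv2.imwrite('pics/s3.png',env.camera('scene')[150:350,130:380][:,:,::-1].repeat(3,0).repeat(3,1))"
```

```text
t9.80 rest xyz mm [-76.3   0.3 187.6] tau 19.5 F [-0.  -0.3 -0.8] M [-0.07  0.23  0.03] w 68.2 j [-0.2   0.09  1.78  0.3   1.07  2.13]
```

View pics/s3.png

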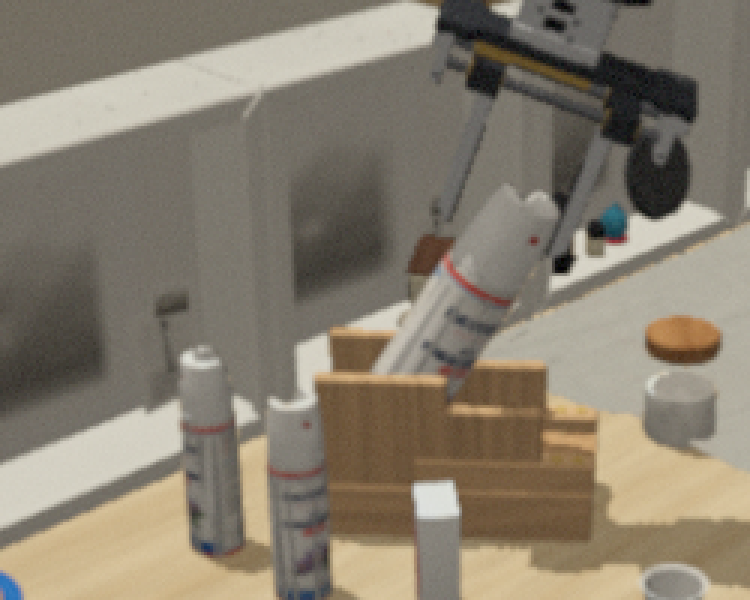

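The can now rests on the front finger, cap edge at crop (555,225), leaning about 30° with no jump. I'll go on lowering.

```bash
python3 -m crank '[{"x":0,"y":0.65,"z":0.1,"ax":1.6,"ay":0,"az":0,"fingers":6.9},{"x":0,"y":0.65,"z":0.1,"ax":1.6,"ay":0,"az":0,"fingers":7.0},{"x":0,"y":0.65,"z":0.1,"ax":1.8,"ay":0,"az":0,"fingers":7.1},{"x":0,"y":0.65,"z":0.15,"ax":1.6,"ay":0,"az":0,"fingers":7.2},{"x":0,"y":0.65,"z":0.1,"ax":1.6,"ay":0,"az":0,"fingers":7.3},{"x":0,"y":0.6,"z":0.15,"ax":1.8,"ay":0,"az":0,"fingers":7.4},{"x":0,"y":0.65,"z":0.15,"ax":1.6,"ay":0,"az":0,"fingers":7.5},{"x":0,"y":0.6,"z":0.15,"ax":1.6,"ay":0,"az":0,"fingers":7.6}]' >/dev/null; python3 -c "
from rows import *
now()"; python3 -m crank '[{"x":0,"y":0.65,"z":0.15,"ax":1.8,"ay":0,"az":0,"fingers":7.7},{"x":0,"y":0.6,"z":0.2,"ax":1.6,"ay":0,"az":0,"fingers":7.8},{"x":0,"y":0.6,"z":0.2,"ax":1.6,"ay":0,"az":0,"fingers":7.9},{"x":0,"y":0.6,"z":0.2,"ax":1.8,"ay":0,"az":0,"fingers":8.0},{"x":0,"y":0.6,"z":0.2,"ax":1.6,"ay":0,"az":0,"fingers":8.1}]' >/dev/null; python3 -c "
from rows import *
now()
cv2.imwrite('pics/s4.png',env.camera('scene')[170:370,150:400][:,:,::-1].repeat(3,0).repeat(3,1))"
```

```text
t10.85 rest xyz mm [-118.     0.2  157. ] tau 32.6 F [-0.7  0.2 -2. ] M [-0.12  0.36 -0.03] w 76.0 j [-0.47  0.03  2.05  0.67  0.93  1.6 ]
t11.47 rest xyz mm [-1.371e+02  1.000e-01  1.314e+02] tau 41.0 F [-0.6 -0.5 -1.8] M [-0.22  0.45 -0.01] w 80.7 j [-0.66  0.07  2.21  0.92  0.93  1.18]
```

View pics/s4.png

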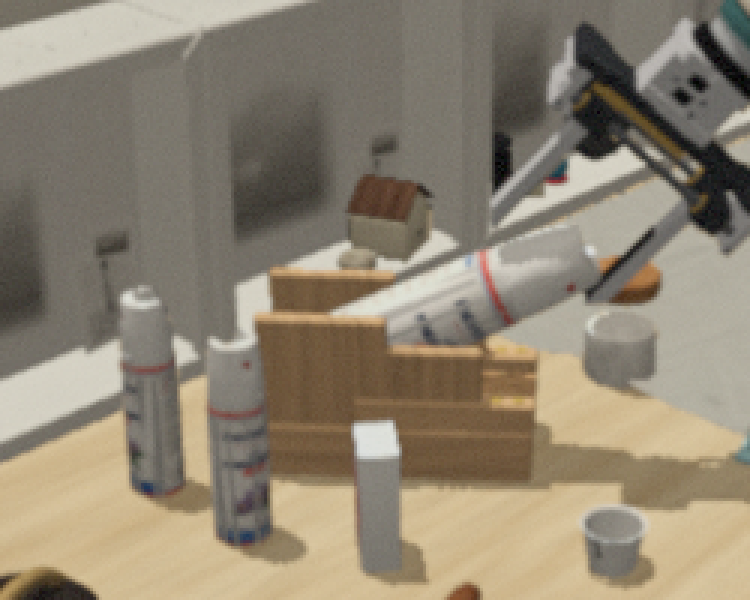

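```bash
python3 -m crank '[{"x":0,"y":0.6,"z":0.25,"ax":1.6,"ay":0,"az":0,"fingers":8.2},{"x":0,"y":0.6,"z":0.3,"ax":1.8,"ay":0,"az":0,"fingers":8.3},{"x":0,"y":0.55,"z":0.3,"ax":1.6,"ay":0,"az":0,"fingers":8.4},{"x":0,"y":0.6,"z":0.3,"ax":1.6,"ay":0,"az":0,"fingers":8.5},{"x":0,"y":0.55,"z":0.35,"ax":1.8,"ay":0,"az":0,"fingers":8.6},{"x":0,"y":0.6,"z":0.3,"ax":1.6,"ay":0,"az":0,"fingers":8.6}]' >/dev/null; python3 -c "
from rows import *
now()"; python3 -m crank '[{"x":0,"y":0.3,"z":0.15,"ax":0.8,"ay":0,"az":0,"fingers":8.6},{"x":0,"y":0.3,"z":0.15,"ax":0.8,"ay":0,"az":0,"fingers":8.6},{"x":0,"y":0.3,"z":0.15,"ax":0.9,"ay":0,"az":0,"fingers":8.6},{"x":0,"y":0.3,"z":0.15,"ax":0.9,"ay":0,"az":0,"fingers":8.6},{"x":0,"y":0.3,"z":0.15,"ax":0.8,"ay":0,"az":0,"fingers":8.6},{"x":0,"y":0.3,"z":0.15,"ax":0.8,"ay":0,"az":0,"fingers":8.6}]' >/dev/null; python3 -c "
from rows import *
now()"; python3 -m crank '[{"x":0,"y":0.2,"z":0.1,"ax":0.5,"ay":0,"az":0,"fingers":8.6},{"x":0,"y":0.15,"z":0.1,"ax":0.5,"ay":0,"az":0,"fingers":8.6},{"x":0,"y":0.2,"z":0.1,"ax":0.5,"ay":0,"az":0,"fingers":8.6},{"x":0,"y":0.15,"z":0.1,"ax":0.5,"ay":0,"az":0,"fingers":8.6}]' >/dev/null; python3 -c "
from rows import *
now()"
```

```text
t12.28 rest xyz mm [-148.9   -0.4   93.9] tau 50.9 F [-0.1  0.1 -1.3] M [-0.3   0.55  0.02] w 86.1 j [-0.86  0.23  2.38  1.19  0.99  0.65]
t13.03 rest xyz mm [-152.6   -0.6   73.9] tau 55.9 F [-1.4  0.6 -1.3] M [-0.31  0.64 -0.01] w 85.6 j [-0.94  0.36  2.46  1.29  1.03  0.38]
t13.53 rest xyz mm [-152.4    0.2   66.6] tau 58.0 F [ 0.  -0.1  0.4] M [-0.21  0.38 -0.  ] w 85.8 j [-0.97  0.42  2.49  1.33  1.05  0.27]
```

```bash
for i in 1; do python3 -m crank '[{"x":0,"y":0.2,"z":0.05,"ax":0.5,"ay":0,"az":0,"fingers":8.6},{"x":0,"y":0.15,"z":0.05,"ax":0.5,"ay":0,"az":0,"fingers":8.6}]' >/dev/null; python3 -c "
from rows import *
now()"; python3 -m crank '[{"x":0,"y":0.2,"z":0.05,"ax":0.5,"ay":0,"az":0,"fingers":8.6},{"x":0,"y":0.15,"z":0.05,"ax":0.5,"ay":0,"az":0,"fingers":8.6}]' >/dev/null;python3 -c "
from rows import *
now()"; python3 -m crank '[{"x":0,"y":0.2,"z":0,"ax":0,"ay":0,"az":0,"fingers":8.6},{"x":0,"y":0.1,"z":0,"ax":0,"ay":0,"az":0,"fingers":8.6}]' >/dev/null; python3 -c "
from rows import *
now()
im=env.camera('scene')[170:370,180:380][:,:,::-1].repeat(3,0).repeat(3,1); np.save('im.npy',im)
cv2.imwrite('pics/s5.png',im)
print(proj('scene',pose((-.227,.078),0)[0]),proj('scene',pose((-.011,.078),0)[0]))"; done
```

```text
t13.78 rest xyz mm [-153.5    0.4   62.9] tau 59.0 F [-0.1  0.4  0.1] M [-0.21  0.42 -0.01] w 86.2 j [-0.99  0.46  2.5   1.35  1.06  0.21]
t14.03 rest xyz mm [-154.5    0.3   59.4] tau 60.0 F [-0.5  0.4  0.5] M [-0.15  0.4   0.04] w 86.0 j [-1.    0.49  2.51  1.36  1.07  0.16]
t14.28 rest xyz mm [-156.     0.4   56.8] tau 60.0 F [ 0.2 -0.4 -0.1] M [-0.17  0.46  0.05] w 86.0 j [-1.01  0.5   2.51  1.36  1.07  0.15]
[362.78097432 289.13838557] [260.59440334 285.88728403]
```

View pics/s5.png

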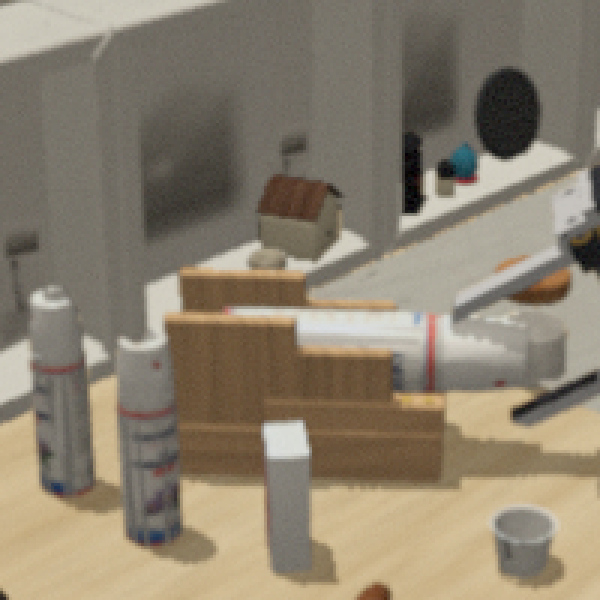

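The can lies level in the trough: red band at crop (432,350), cap at (545,345), foot at the pocket. The lower finger is clear at (560,395) and the upper tip is just above the body at (460,312). Forces are about zero. I'll check the IK for backing out.

```bash
python3 -c "
from rows import *
p,r,d=now(); j=env.read_state()['joint_positions']
for k in range(0,13,2):
    j,e=ik(p+r.apply([0,0,-k/100]),r,j); print(k,j.round(2),e.round(3))
a=p+r.apply([0,0,-.10])
for k in range(0,25,5):
    j,e=ik(a+[0,0,k/100],r,j); print('up',k,j.round(2),e.round(3))"
```

```text
t14.32 rest xyz mm [-156.     0.4   56.8] tau 60.0 F [-0.2  1.4  0.2] M [-0.18  0.35  0.05] w 86.3 j [-1.01  0.5   2.51  1.36  1.07  0.15]
0 [-1.01  0.5   2.51  1.36  1.07  0.15] 0.0
2 [-1.07  0.46  2.51  1.28  1.09  0.19] 0.0
4 [-1.12  0.43  2.49  1.21  1.11  0.24] 0.0
6 [-1.18  0.4   2.48  1.13  1.14  0.28] 0.0
8 [-1.23  0.37  2.46  1.07  1.18  0.31] 0.0
10 [-1.29  0.34  2.45  1.    1.22  0.35] 0.0
12 [-1.34  0.31  2.43  0.94  1.26  0.38] 0.0
up 0 [-1.29  0.34  2.45  1.    1.22  0.35] 0.0
up 5 [-1.29  0.2   2.38  0.95  1.33  0.52] 0.0
up 10 [-1.29  0.09  2.3   0.92  1.45  0.68] 0.0
up 15 [-1.29 -0.    2.22  0.91  1.55  0.82] 0.0
up 20 [-1.29 -0.07  2.13  0.92  1.65  0.95] 0.0
```

```bash
python3 -m crank '[{"x":0,"y":0,"z":0,"ax":0,"ay":0,"az":0,"fingers":9.2},{"x":0,"y":0,"z":0,"ax":0,"ay":0,"az":0,"fingers":9.2},{"x":0,"y":0,"z":-1,"ax":0,"ay":0,"az":0,"fingers":9.2},{"x":0,"y":0,"z":-2,"ax":0,"ay":0,"az":0,"fingers":9.2},{"x":0,"y":0,"z":-2,"ax":0,"ay":0,"az":0,"fingers":9.2},{"x":0,"y":0,"z":-2,"ax":0,"ay":0,"az":0,"fingers":9.2},{"x":0,"y":0,"z":-2.5,"ax":0,"ay":0,"az":0,"fingers":9.2},{"x":0,"y":0,"z":-2.5,"ax":0,"ay":0,"az":0,"fingers":9.2}]'; python3 -m crank '[{"x":0,"y":-2,"z":-3,"ax":0,"ay":0,"az":0,"fingers":9.2},{"x":0,"y":-2,"z":-2,"ax":0,"ay":0,"az":0,"fingers":9.2},{"x":0,"y":-3,"z":-1,"ax":0,"ay":0,"az":0,"fingers":9.2},{"x":0,"y":0,"z":0,"ax":0,"ay":0,"az":0,"fingers":9.2},{"x":0,"y":0,"z":0,"ax":0,"ay":0,"az":0,"fingers":9.2}]'; python3 -c "
from rows import *
now()
b=np.load('im.npy')[::3,::3].astype(int); a=env.camera('scene')[170:370,180:380][:,:,::-1].astype(int)
t=env.camera('top')[:,:,::-1]; t0=cv2.imread('pics/top0.png')
df=lambda x,y:round(float(np.abs(x-y).mean()),1)
print('can region',df(a[95:140,60:145],b[95:140,60:145]),'cup/carton',df(a[138:195,85:190],b[138:195,85:190]))
print('top jar/cup/carton',[df(t[v-18:v+18,u-18:u+18].astype(int),t0[v-18:v+18,u-18:u+18].astype(int)) for u,v in((375,258),(276,339),(229,283))])
g=cv2.cvtColor(t,cv2.COLOR_BGR2GRAY); cv2.imwrite('pics/end.png',t)
print(proj('top',pose((-.227,.078),0)[0]))
"
```

```text
time: 15.32
position: [0.412, -0.047, 0.1174]
ee_rot: [-0.453, 0.786, -0.365, 0.211]
contact_force: [0.2, -1.1, 0.7]
grip_width: 0.982
gripper_force: 0.0
time: 15.95
position: [0.3994, -0.0572, 0.2069]
ee_rot: [-0.453, 0.786, -0.365, 0.21]
contact_force: [0.3, 0.5, 0.3]
grip_width: 0.976
gripper_force: 0.0
t15.95 rest xyz mm [-276.7    1.4  206.9] tau 59.9 F [0.6 0.2 0.3] M [-0.17  0.43 -0.01] w 91.8 j [-1.39  0.1   2.29  0.85  1.5   0.64]
can region 3.1 cup/carton 4.1
top jar/cup/carton [2.9, 3.3, 2.7]
[332.71750098 301.01084319]
```

The can region hasn't changed since the release, and the jar, cup and carton are where they started (image differences at noise level). The arm is clear, so I'm handing in.

```bash
python3 -c "
from workcell import env
print(env.finish_job())"
```

```text
the job is handed in; nothing more can be done
None
```

The spray can was tipped over the pocket edge and let down under control until it lay in the cork-lined trough, the jar, cup and carton are where they stood, and I handed the job in at about 16 s with the arm clear; the hand-in gave no verdict.

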